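# Top up the cam lift jig and hold it raised

### The job

Put spare brass couplings from the blue tray upright, fully down into the empty pockets of the aluminium lift plate, leaving the ones already there and the left-over spare standing where they are. Then swing the cam lever by its orange handle up until the lift plate is at its highest, and finish while still holding the lever there: a spring pulls it back, so do not let go, and lift the plate only by the lever. Do not disturb the paint tin, the tape measure or the roll of tape.

Things in the scene. Friction and masses are not known exactly. Their poses are not given: they have to be found in the camera images.
- jig: Fixed cam lift jig. Grey base plate 120 (x) by 290 (y) by 12 mm; origin at bench level under the middle of the lift plate, z up; the base plate reaches from y -180 to +110 mm. Pockets lie in a row along y; the cam and its lever are at the -y end. At rest nothing of it stands above 90 mm except the couplings.
- lift_plate: Aluminium plate with four pockets, 70 (x) by 210 (y) by 30 mm, only slides straight up and down on the jig; origin at the centre of its underside, axes as the jig's. A tongue 8 mm thick, level with its top, reaches over the cam to y -159 mm. Resting, its origin is 51.1 mm and its top 81.1 mm above the bench; at the cam's highest point both are 11.9 mm higher.
- pocket0 (a point): Centre of the floor of pocket 0 (jig y = -75 mm), at rest 61.1 mm above the bench. The pocket is 25 mm across and 20 mm deep with a small chamfer; pockets are 50 mm apart. Two of the four hold a coupling at the start, which two differs.
- pocket1 (a point): Centre of the floor of pocket 1 (jig y = -25 mm), at rest 61.1 mm above the bench. The pocket is 25 mm across and 20 mm deep with a small chamfer; pockets are 50 mm apart. Two of the four hold a coupling at the start, which two differs.
- pocket2 (a point): Centre of the floor of pocket 2 (jig y = 25 mm), at rest 61.1 mm above the bench. The pocket is 25 mm across and 20 mm deep with a small chamfer; pockets are 50 mm apart. Two of the four hold a coupling at the start, which two differs.
- pocket3 (a point): Centre of the floor of pocket 3 (jig y = 75 mm), at rest 61.1 mm above the bench. The pocket is 25 mm across and 20 mm deep with a small chamfer; pockets are 50 mm apart. Two of the four hold a coupling at the start, which two differs.
- cam_lever: Steel eccentric with a flat dark lever bar (8 mm thick along y, 16 mm deep). Origin on the pivot axis, which is its y and the jig's y, at jig x 0, y -168 mm, 45 mm above the bench. At rest on its stop the bar points to jig -x, 0.26 rad above level; it swings up and over to +x, 2.2 rad in all. The plate is highest with the lever straight up (1.31 rad from rest) and sinks on either side.
- handle (a point): Middle of the orange crank handle's free part: a round bar 24 mm in diameter, parallel to the jig's y, sticking out 60 mm to -y from the lever's end, 110 mm from the pivot. This point is at jig y -204 mm; 73 mm above the bench at rest, 155 mm with the lever straight up. A spring pulls the lever back to rest (0.15 N m at rest, 0.48 N m upright; about 4 to 5 N at the handle).
- spares_tray: Fixed shallow blue tray with three spare couplings standing in a row along its y, 110 (x) by 180 (y) by 16 mm, walls and floor 4 mm; origin at the centre of its underside. The spares stand about 50 mm apart.
- seated0: Brass pipe coupling with copper bands, standing upright in one of the pockets; cylinder 22 mm in diameter, 50 mm tall, about 90 g; origin at the centre of its underside, z axis up along its length.
- seated1: Brass pipe coupling with copper bands, standing upright in one of the pockets; cylinder 22 mm in diameter, 50 mm tall, about 90 g; origin at the centre of its underside, z axis up along its length.
- spare0: Brass pipe coupling with copper bands, standing upright as a spare in the blue tray; cylinder 22 mm in diameter, 50 mm tall, about 90 g; origin at the centre of its underside, z axis up along its length.
- spare1: Brass pipe coupling with copper bands, standing upright as a spare in the blue tray; cylinder 22 mm in diameter, 50 mm tall, about 90 g; origin at the centre of its underside, z axis up along its length.
- spare2: Brass pipe coupling with copper bands, standing upright as a spare in the blue tray; cylinder 22 mm in diameter, 50 mm tall, about 90 g; origin at the centre of its underside, z axis up along its length.
- paint_tin: Bystander: white and blue paint tin, 72 mm in diameter, 90 mm tall; origin at the centre of its underside, z axis up along its length.
- tape_measure: Bystander: yellow tape measure, 70 by 40 by 65 mm tall; origin at the centre of its underside.
- tape_roll: Bystander: blue roll of tape lying flat, 90 mm in diameter, 45 mm tall; origin at the centre of its underside.
Things that resemble listed ones, but are neither listed nor needed, are in the scene too. Leave any purple look-alike of the spare2 alone.

How it is judged:
By the outcome, as a careful person would: the job done as asked, in the order asked, and still so for the second after the job is handed in, while the arm keeps its last pose, push and grip.
It also fails if it takes over 64 s, if anything falls off the work surface, if the arm or the gripper's body presses on something with over 40 N, if the wrist force passes 120 N, or if a joint passes its speed limit or range.

### The arm

A 7-joint arm with a two-finger parallel gripper is mounted at the origin on the work surface. World frame = base frame: x ahead of the robot, y to its left, z up, the work surface at z = 0. Lengths are in m, angles in rad, forces in N, time in s.
With the tool pointing down it reaches from about 0.425 to 0.8 m from the base axis. Payload 8.3 kg.
Tool frame: the origin (TCP) lies midway between the tips of the shut fingers; the grasp point (between the pads) lies 19 mm behind it; z points along the fingers, y is the line along which they close (so a half turn about z gives the same grasp; the last joint's range is limited). The gripper opens to 85 mm and grips with 20 to 120 N. Pads are 22 mm wide; open, the fingers measure 114 mm over their backs; the gripper's body (76 mm by 85 mm) begins 54 mm behind the grasp point. The pads swing forward as they close: fully open they stand 13 mm farther back than shut.
Start: joints at [1.272, 0.383, 0.016, 1.37, -0.006, 1.388, -0.046], TCP at [0.146, -0.608, 0.231] pointing down, gripper open.
Joint ranges: [-2.95, 2.95], [-0.25, 2.06], [-1.52, 1.56], [0.18, 2.33], [-1.44, 4.58], [0.02, 2.06], [-3.01, 3.01]. Speed limits (rad/s): [2.39, 2.39, 3.01, 3.01, 3.14, 3.14, 3.14].

### API

Orientations are given as a rotation vector (axis times angle).
In Python, from plant import * gives the robot as it stands.
- The arm moves only by the shell command python3 -m crank 'ROWS' [OPENING] [FORCE]. ROWS is JSON, a list of rows, each a list of 6 numbers: the shift along the world's x, y, z each as a share of 0.075 m, from -1 to 1, then the turn, a rotation vector about the world's x, y, z each as a share of 120 degrees, from -1 to 1. In form: [[x, y, z, wx, wy, wz], ...]. A call has 1 to 5 rows; each row shifts and turns the commanded pose from where the row before left it; what a row does not reach is not made up. A row lasts 1/8 s, in which the tool goes at most 62.5 mm and 10.7 degrees, less where a joint would pass 70% of its speed; a pose out of reach is approached as far as the arm can. A call with a number of a shift or a turn outside -1 to 1 is refused whole. A call with a gripper value outside its range is refused whole. OPENING is the gripper command: -1 is shut, 1 is fully open, values between are in proportion, set as the call begins (- or left out, the last holds). The fingers move at their own pace and stop on an object; FORCE is the grip in N (left out, the last holds). Time passes only in rows, so rows that do not move let the fingers close. It gives the time, the measured TCP pose, the force, the opening and the grip force at its end, in the units of the state.
- get_state(): the state, without advancing time (a new reading comes with each control period).
- get_image(name): name is "scene" or "top"; returns a dict with "img" (384x512x3 uint8, blue, green, red), "intrinsics" (3x3 intrinsics, pixels), "view" (4x4, takes a point from world to camera coordinates). Camera axes: x right, y up, looking along -z (the intrinsics and any distortion apply to the point x, -y, -z); pixel columns grow to the right and rows downward; lengths in m; the calibration is good to about 2 mm. A picture is of the moment at which its call begins. There is no depth.
- finish_job(): hands the job in; it is judged then, once.
The state is a dict: "clock": time; "joints": joint angles; "joint_vel": joint speeds; "tau": joint torques, N m; "eef_pos": TCP position; "ee_rot": TCP orientation; "wrist_force": force on the tool from outside, world axes, zero at the start; "torque": the same for the moment, N m; "gripper_width": opening from 0.0 (shut) to 1.0 (fully open); "grasp_force": force on a finger pad.
Only numpy, scipy, OpenCV 4.12 (cv2) and the standard library are available. Lean on these libraries where they do the work, as an engineer would, in place of code of your own. Each camera call takes 0.05 s, during which the arm holds its last target. There are 200 camera calls.

## Working session

There is one attempt and no reset: what is moved stays moved. The work goes in short steps, Python scripts to look and compute and a shell command to move; the robot and the scene stay as the last step left them, time stands still between calls to the robot, and variables do not carry over. Pictures are saved under pics/ and viewed, at most 10 in all, crops included, and the job is handed in when it is done.

```bash
mkdir -p pics; ls
python3 - <<'E'
from plant import *
import cv2
for n in("scene","top"):
    d=get_image(n); cv2.imwrite(f"pics/{n}0.png",d["img"]); print(d["intrinsics"],d["view"],[k for k in d])
print(get_state())
E
```

```text
pics
[[430.08790091   0.         251.27739792]
 [  0.         430.08790091 186.67468653]
 [  0.           0.           1.        ]] [[ 0.70504662  0.70884759 -0.02107993 -0.46431346]
 [-0.3586978   0.38210149  0.85166563  0.11741089]
 [ 0.6117558  -0.59290264  0.52366143 -1.34223285]
 [ 0.          0.          0.          1.        ]] ['img', 'intrinsics', 'view']
[[473.26264554   0.         252.88774937]
 [  0.         473.26264554 193.02217307]
 [  0.           0.           1.        ]] [[-0.01427363 -0.99985292 -0.00950808  0.07922366]
 [ 0.99575988 -0.01507815  0.09074637 -0.61684919]
 [-0.09087639 -0.00817249  0.99582865 -1.40273274]
 [ 0.          0.          0.          1.        ]] ['img', 'intrinsics', 'view']
{'clock': 0.1, 'joints': array([ 1.27212168,  0.38414556,  0.01636783,  1.37102913, -0.00630216,
        1.38817906, -0.0465236 ]), 'joint_vel': array([-0.00021988, -0.00119671, -0.00067669, -0.00127324,  0.00057278,
        0.00048043, -0.00159864]), 'tau': array([ 2.49538534e-03, -6.29129362e+01,  8.47517475e-01, -3.72753882e+01,
        1.69678254e-02,  1.04369791e-02, -3.36520350e-05]), 'eef_pos': array([ 0.1459378 , -0.60727265,  0.23039313]), 'ee_rot': array([-3.11809310e+00, -3.69369060e-01,  3.44455411e-04]), 'wrist_force': array([-0.08828164, -0.18137454,  0.24413584]), 'torque': array([-0.0209466 ,  0.01386194,  0.09970349]), 'grasp_force': 0.0, 'gripper_width': 0.9992811061299597}
```

View pics/scene0.png

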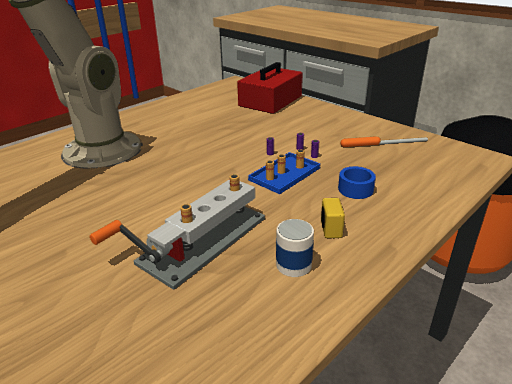

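View pics/top0.png

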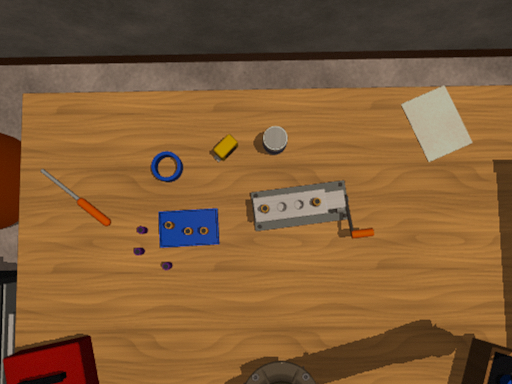

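The jig has couplings in pocket 0 (top px 316,202) and pocket 3 (265,209), and pockets 1 and 2 are empty. The spares in the blue tray are at about (169,225), (187,231) and (204,230). The orange handle is at (362,232). I'll zoom in to localise these.

Run:
```python
import cv2,numpy as np
t=cv2.imread("pics/top0.png"); s=cv2.imread("pics/scene0.png")
a=cv2.resize(t[195:255,155:220],None,fx=6,fy=6,interpolation=cv2.INTER_CUBIC)
b=cv2.resize(t[175:245,245:380],None,fx=5.5,fy=5.5,interpolation=cv2.INTER_CUBIC)
cv2.imwrite("pics/b.png",b)
c=cv2.resize(s[140:200,240:330],None,fx=4,fy=4,interpolation=cv2.INTER_CUBIC)
w=np.zeros((360,760,3),np.uint8); w[:360,:390]=a; w[:240,395:755]=c; cv2.imwrite("pics/a.png",w)
```

```text
(no output)
```

View pics/a.png

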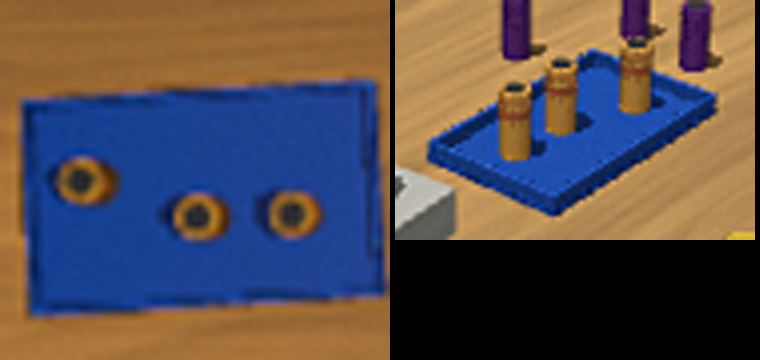

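View pics/b.png

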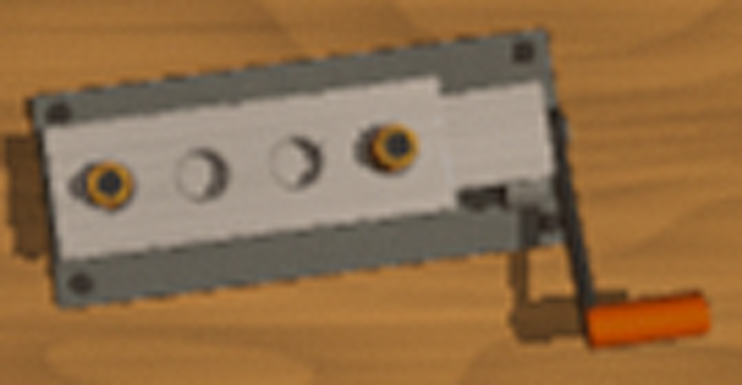

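```bash
cat > h.py <<'E'
import numpy as np,cv2
from plant import *
def proj(d,P):
    p=np.c_[np.atleast_2d(P),np.ones(len(np.atleast_2d(P)))]@d["view"].T
    u=p[:,:3]*[1,-1,-1]; u=u@d["intrinsics"].T; return u[:,:2]/u[:,2:]
def ray(d,px,z):
    R,t=d["view"][:3,:3],d["view"][:3,3]; c=-R.T@t
    k=np.linalg.inv(d["intrinsics"])@[px[0],px[1],1]; v=R.T@(k*[1,-1,-1])
    return c+v*(z-c[2])/v[2]
def full(c,off,f): return (np.array(off)+(np.array(c)+.5)/f-.5)
E
python3 - <<'E'
from h import *
from scipy.optimize import least_squares
T=get_image("top");S=get_image("scene")
np.set_printoptions(precision=4,suppress=True)
for c,e in zip([(82,181),(197,216),(292,214)],[(638,44),(562,65),(516,90)]):
    print("spare",ray(T,full(c,(155,195),6),.054),ray(S,full((e[0]-395,e[1]),(240,140),4),.054))
pts=[((109,184),(0,.075,.1111)),((396,147),(0,-.075,.1111)),((202,174),(0,.025,.0811)),((297,161),(0,-.025,.0811)),
((30,97),(.06,.11,.012)),((545,30),(.06,-.18,.012)),((62,308),(-.06,.11,.012)),((555,240),(-.06,-.18,.012)),
((45,128),(.035,.105,.0811)),((62,258),(-.035,.105,.0811)),((437,77),(.035,-.105,.0811)),((455,207),(-.035,-.105,.0811))]
L=np.array([p[1] for p in pts]);U=np.array([full(p[0],(245,175),5.5) for p in pts])
W=np.array([2,2,2,2]+[1]*8)[:,None]
def w(q,L):
    c,s=np.cos(q[2]),np.sin(q[2]);return np.c_[q[0]+c*L[:,0]-s*L[:,1],q[1]+s*L[:,0]+c*L[:,1],L[:,2]]
r=least_squares(lambda q:((proj(T,w(q,L))-U)*W).ravel(),[.65,0,0]);q=r.x;print("jig",q);print((proj(T,w(q,L))-U).round(2).tolist())
a=.26
K=np.array([[0,-.075,.111],[0,-.025,.0811],[0,.025,.0811],[0,.075,.111],[-.11*np.cos(a),-.204,.073],[0,-.204,.155],[0,-.168,.045]])
print(w(q,K)); print("scene px",proj(S,w(q,K)))
print("handle",ray(T,full((592,327),(245,175),5.5),.073),ray(T,full((707,313),(245,175),5.5),.073))
for n,px,z in(("tin",(275,140),.09),("meas",(225,147),.065),("roll",(167,166),.045)):print(n,ray(T,px,z))
E
```

```text
spare [0.5252 0.3215 0.054 ] [0.525  0.3253 0.054 ]
spare [0.5072 0.2648 0.054 ] [0.5075 0.2665 0.054 ]
spare [0.5075 0.218  0.054 ] [0.509  0.2194 0.054 ]
jig [ 0.5761 -0.0368  0.1137]
[[-0.14, -0.18], [0.05, -0.22], [-0.12, 0.05], [-0.31, 0.21], [-0.13, -0.39], [0.19, -0.33], [-0.93, 0.26], [4.11, 0.39], [-0.44, 0.02], [-0.45, 0.28], [-0.15, 0.06], [-0.01, 0.26]]
[[ 0.5846 -0.1113  0.111 ]
 [ 0.5789 -0.0616  0.0811]
 [ 0.5733 -0.0119  0.0811]
 [ 0.5676  0.0377  0.111 ]
 [ 0.4936 -0.2515  0.073 ]
 [ 0.5993 -0.2395  0.155 ]
 [ 0.5952 -0.2037  0.045 ]]
scene px [[184.6212 206.8066]
 [203.2493 207.8353]
 [219.1795 197.5   ]
 [233.4697 176.4649]
 [101.9617 233.868 ]
 [128.4978 219.2686]
 [153.2591 256.6081]]
handle [ 0.49   -0.2167  0.073 ] [ 0.4965 -0.2774  0.073 ]
tin [0.7669 0.0028 0.09  ]
meas [0.7533 0.1508 0.065 ]
roll [0.702  0.3273 0.045 ]
```

```bash
python3 -m crank '[[0.6,0.5,0,0,0,0.086],[0.6,0.5,0,0,0,0.086],[0.6,0.5,0,0,0,0.086],[0.6,0.5,0,0,0,0.086],[0.6,0.5,0,0,0,0.086]]' 1 40; python3 -m crank '[[0.6,0.5,0,0,0,0.086],[0.6,0.5,0,0,0,0.086],[0.6,0.5,0,0,0,0.086],[0,0.7,0,0,0,0],[0,0.7,0,0,0,0]]'
python3 - <<'E'
from h import *
from scipy.optimize import least_squares
from scipy.spatial.transform import Rotation as R
T=get_image("top");S=get_image("scene")
np.set_printoptions(precision=4,suppress=True)
pts=[((109,184),(0,.075,.1111)),((396,147),(0,-.075,.1111)),((202,174),(0,.025,.0811)),((297,161),(0,-.025,.0811)),
((30,97),(.06,.11,.012)),((545,30),(.06,-.18,.012)),((62,308),(-.06,.11,.012)),
((45,128),(.035,.105,.0811)),((62,258),(-.035,.105,.0811)),((437,77),(.035,-.105,.0811)),((455,207),(-.035,-.105,.0811))]
L=np.array([p[1] for p in pts]);U=np.array([full(p[0],(245,175),5.5) for p in pts])
def w(q,L):
    c,s=np.cos(q[2]),np.sin(q[2]);return np.c_[q[0]+c*L[:,0]-s*L[:,1],q[1]+s*L[:,0]+c*L[:,1],L[:,2]]
r=least_squares(lambda q:(proj(T,w(q,L))-U).ravel(),[.65,0,0]);q=r.x;print("jig",q);print((proj(T,w(q,L))-U).round(2).tolist())
K=np.array([[0,-.025,.0811],[0,.025,.0811],[-.1063,-.204,.073],[0,-.204,.155],[0,-.168,.045]])
print(w(q,K))
s=get_state();print(R.from_rotvec(s["ee_rot"]).as_matrix(),s["joints"])
E
```

```text
clock: 0.82
eef_pos: [0.3722, -0.4188, 0.2313]
ee_rot: [2.643, 1.698, -0.0]
wrist_force: [-0.1, -0.2, 1.1]
gripper_width: 0.998
grasp_force: 0.0
clock: 1.45
eef_pos: [0.5063, -0.2007, 0.2306]
ee_rot: [-2.099, -2.336, -0.0]
wrist_force: [0.3, 0.0, 0.7]
gripper_width: 1.004
grasp_force: 0.0
jig [ 0.5761 -0.0374  0.1152]
[[0.1, -0.15], [0.27, -0.26], [0.11, 0.05], [-0.09, 0.19], [0.06, -0.34], [0.36, -0.42], [-0.68, 0.31], [-0.23, 0.07], [-0.2, 0.32], [0.05, -0.0], [0.23, 0.2]]
[[ 0.579  -0.0623  0.0811]
 [ 0.5732 -0.0126  0.0811]
 [ 0.494  -0.2523  0.073 ]
 [ 0.5996 -0.2401  0.155 ]
 [ 0.5954 -0.2043  0.045 ]]
[[-0.1158  0.9933  0.0007]
 [ 0.9933  0.1158  0.0023]
 [ 0.0022  0.001  -1.    ]] [ 0.7169  0.243  -0.4866  1.5781  0.1132  1.3489  0.3337]
```

```bash
python3 -m crank '[[0.006,0.8,0,0,0,0],[0.006,0.8,0,0,0,0],[0.006,0.8,0,0,0,0],[0.006,0.8,0,0,0,0],[0,0.8,0,0,0,0]]'; python3 -m crank '[[0,0.8,0,0,0,0],[0,0.8,0,0,0,0],[0,0,-0.6,0,0,0],[0,0,-0.6,0,0,0],[0,0,-0.6,0,0,0]]'; python3 -m crank '[[0,0,-0.5,0,0,0],[0,0,-0.39,0,0,0],[0,0,0,0,0,0]]'
python3 - <<'E'
from h import *
T=get_image("top");S=get_image("scene")
a=cv2.resize(T["img"][195:255,155:220],None,fx=6,fy=6,interpolation=cv2.INTER_CUBIC)
c=cv2.resize(S["img"][110:200,240:330],None,fx=4,fy=4,interpolation=cv2.INTER_CUBIC)
cv2.imwrite("pics/g.png",np.hstack([a,c]))
E
```

```text
clock: 2.17
eef_pos: [0.5078, 0.0985, 0.2314]
ee_rot: [2.101, 2.334, 0.0]
wrist_force: [1.4, -0.9, 0.1]
gripper_width: 1.001
grasp_force: 0.0
clock: 2.8
eef_pos: [0.5081, 0.2168, 0.0948]
ee_rot: [2.101, 2.335, 0.0]
wrist_force: [0.9, -0.6, 0.6]
gripper_width: 1.004
grasp_force: 0.0
clock: 3.18
eef_pos: [0.5063, 0.216, 0.0273]
ee_rot: [-2.099, -2.334, 0.007]
wrist_force: [0.6, 0.1, 0.8]
gripper_width: 1.002
grasp_force: 0.0
```

View pics/g.png

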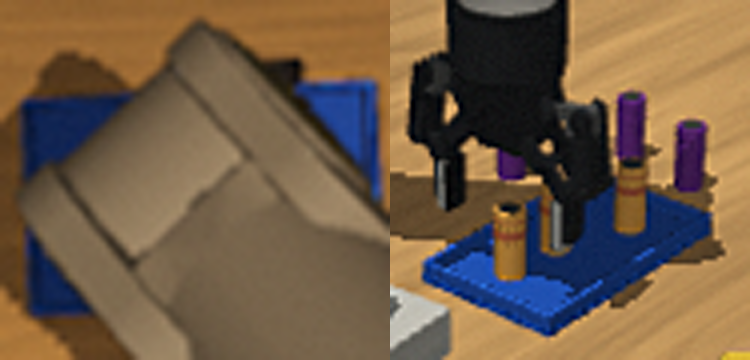

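The picture shows the fingers on either side of the right-hand spare (crop px 510,210), so I can close on it.

```bash
python3 -m crank '[[0.01,0.04,0,0,0,0],[0,0,0,0,0,0]]'; python3 -m crank '[[0,0,0,0,0,0],[0,0,0,0,0,0],[0,0,0,0,0,0],[0,0,0,0,0,0],[0,0,0,0,0,0]]' -1 40; python3 -m crank '[[0,0,0,0,0,0],[0,0,0,0,0,0]]'; python3 -m crank '[[0,0,0.3,0,0,0],[0,0,0.6,0,0,0],[0,0,0.6,0,0,0],[0,0,0.5,0,0,0]]'
```

```text
clock: 3.52
eef_pos: [0.5094, 0.221, 0.0308]
ee_rot: [2.1, 2.336, 0.003]
wrist_force: [-0.4, 0.0, 0.1]
gripper_width: 1.0
grasp_force: 0.0
clock: 4.15
eef_pos: [0.5085, 0.2203, 0.0296]
ee_rot: [-2.101, -2.336, 0.0]
wrist_force: [-1.8, -0.9, 3.1]
gripper_width: 0.241
grasp_force: 39.0
clock: 4.4
eef_pos: [0.5085, 0.2203, 0.0296]
ee_rot: [-2.101, -2.336, 0.0]
wrist_force: [-1.9, -0.6, 4.7]
gripper_width: 0.244
grasp_force: 39.1
clock: 4.9
eef_pos: [0.5088, 0.2204, 0.181]
ee_rot: [2.1, 2.336, 0.001]
wrist_force: [1.3, 0.5, -1.4]
gripper_width: 0.242
grasp_force: 39.3
```

```bash
python3 -m crank '[[0.172,-0.62,0,0,0,0],[0.172,-0.62,0,0,0,0],[0.172,-0.62,0,0,0,0],[0.172,-0.62,0,0,0,0],[0.172,-0.62,0,0,0,0]]'; python3 -m crank '[[0,0,-0.5,0,0,0],[0,0,-0.15,0,0,0],[0,0,0,0,0,0],[0,0,0,0,0,0]]'
python3 - <<'E'
from h import *
T=get_image("top");S=get_image("scene")
a=cv2.resize(T["img"][165:225,250:320],None,fx=5,fy=5,interpolation=cv2.INTER_CUBIC)
c=cv2.resize(S["img"][130:220,180:260],None,fx=5,fy=5,interpolation=cv2.INTER_CUBIC)
w=np.zeros((450,750,3),np.uint8);w[:300,:350]=a;w[:,350:]=c
cv2.imwrite("pics/p2.png",w)
print(get_state()["eef_pos"])
E
```

```text
clock: 5.52
eef_pos: [0.5734, -0.0139, 0.1792]
ee_rot: [2.101, 2.336, -0.0]
wrist_force: [1.2, -0.2, -1.4]
gripper_width: 0.24
grasp_force: 39.3
clock: 6.02
eef_pos: [0.5737, -0.0111, 0.132]
ee_rot: [2.098, 2.337, 0.002]
wrist_force: [-0.1, -0.2, -0.5]
gripper_width: 0.243
grasp_force: 39.3
[ 0.57382712 -0.01146336  0.13211228]
```

View pics/p2.png

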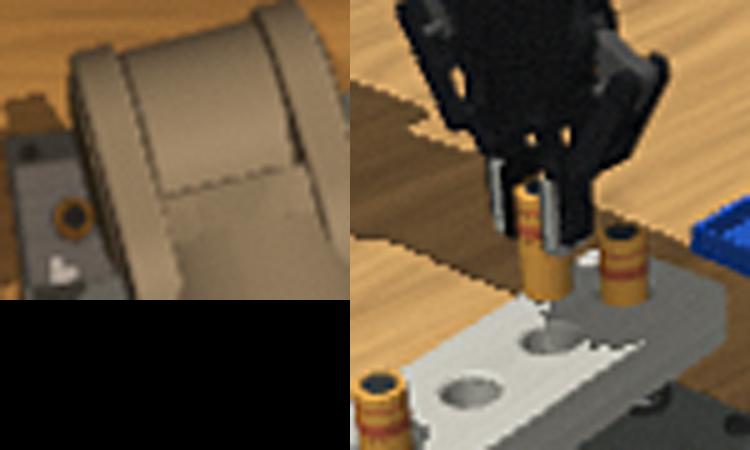

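Run:
```python
from h import *
np.set_printoptions(precision=4,suppress=True)
S=get_image("scene")
f=lambda c:full((c[0]-350,c[1]),(180,130),5)
print("p2",ray(S,f((552,338)),.0811),"p1",ray(S,f((472,393)),.0811))
print("held bottom",ray(S,f((547,289)),.1065))
print("seated tops",ray(S,f((381,384)),.1111),ray(S,f((624,232)),.1111))
print(f((0,0)),proj(S,[[.5732,-.0126,.0811],[.5738,-.0115,.1065]])*5-[900-350,650],get_state()["eef_pos"])
```

```text
p2 [ 0.5737 -0.0099  0.0811] p1 [ 0.5812 -0.0614  0.0811]
held bottom [ 0.5734 -0.0105  0.1065]
seated tops [ 0.5853 -0.1089  0.1111] [0.5677 0.0405 0.1111]
[109.6 129.6] [[544.6491 338.0438]
 [543.9275 288.2404]] [ 0.5737 -0.0117  0.132 ]
```

```bash
python3 -m crank '[[0,0,-0.15,0,0,0],[0,0,-0.15,0,0,0],[0,0,-0.07,0,0,0],[0,0,-0.05,0,0,0]]'
```

```text
clock: 6.68
eef_pos: [0.5728, -0.0122, 0.0986]
ee_rot: [-2.1, -2.335, 0.001]
wrist_force: [-0.3, 0.2, -1.2]
gripper_width: 0.24
grasp_force: 39.3
```

```bash
python3 -m crank '[[0,0,-0.05,0,0,0],[0,0,-0.05,0,0,0],[0,0,0,0,0,0]]'
```

```text
clock: 7.05
eef_pos: [0.5729, -0.0122, 0.0915]
ee_rot: [-2.1, -2.336, 0.0]
wrist_force: [-0.1, 0.7, -0.3]
gripper_width: 0.24
grasp_force: 39.3
```

```bash
python3 -m crank '[[0,0,-0.04,0,0,0],[0,0,-0.02,0,0,0],[0,0,0,0,0,0]]'
```

```text
clock: 7.42
eef_pos: [0.573, -0.0122, 0.0872]
ee_rot: [-2.101, -2.336, 0.0]
wrist_force: [0.3, 1.1, -0.7]
gripper_width: 0.245
grasp_force: 39.3
```

```bash
python3 -m crank '[[0,0,-0.015,0,0,0],[0,0,0,0,0,0]]'; python3 -m crank '[[0,0,0,0,0,0],[0,0,0,0,0,0],[0,0,0,0,0,0]]' 0.3; python3 -m crank '[[0,0,0.3,0,0,0],[0,0,0.6,0,0,0],[0,0,0.4,0,0,0]]'
python3 -m crank '[[-0.215,0.74,0,0,0,0],[-0.215,0.74,0,0,0,0],[-0.215,0.74,0,0,0,0],[-0.215,0.74,0,0,0,0],[0,0.74,0,0,0,0]]' 1
```

```text
clock: 7.68
eef_pos: [0.5732, -0.0122, 0.0865]
ee_rot: [2.1, 2.336, 0.0]
wrist_force: [-1.3, -0.2, 2.6]
gripper_width: 0.239
grasp_force: 39.7
clock: 8.05
eef_pos: [0.5731, -0.0122, 0.0861]
ee_rot: [-2.101, -2.336, -0.0]
wrist_force: [1.0, -0.1, -0.8]
gripper_width: 0.646
grasp_force: 0.0
clock: 8.43
eef_pos: [0.5735, -0.012, 0.1856]
ee_rot: [2.1, 2.335, 0.002]
wrist_force: [0.3, -0.5, -0.1]
gripper_width: 0.65
grasp_force: 0.0
clock: 9.05
eef_pos: [0.5076, 0.2671, 0.1841]
ee_rot: [2.099, 2.336, 0.0]
wrist_force: [1.3, -0.3, -0.2]
gripper_width: 0.998
grasp_force: 0.0
```

```bash
python3 -m crank '[[0,0,-0.7,0,0,0],[0,0,-0.7,0,0,0],[0,0,-0.5,0,0,0],[0,0,-0.17,0,0,0],[0,0,0,0,0,0]]';  python3 -m crank '[[0,0,0,0,0,0],[0,0,0,0,0,0],[0,0,0,0,0,0],[0,0,0,0,0,0],[0,0,0,0,0,0]]' -1 40; python3 -m crank '[[0,0,0,0,0,0],[0,0,0,0,0,0]]'; python3 -m crank '[[0,0,0.3,0,0,0],[0,0,0.6,0,0,0],[0,0,0.6,0,0,0],[0,0,0.5,0,0,0]]'
```

```text
clock: 9.68
eef_pos: [0.5086, 0.2654, 0.0285]
ee_rot: [-2.1, -2.336, 0.001]
wrist_force: [0.1, 0.8, 0.7]
gripper_width: 0.998
grasp_force: 0.0
clock: 10.3
eef_pos: [0.5088, 0.2655, 0.0292]
ee_rot: [2.1, 2.336, 0.001]
wrist_force: [-0.4, -0.0, 4.8]
gripper_width: 0.245
grasp_force: 38.9
clock: 10.55
eef_pos: [0.5088, 0.2655, 0.0292]
ee_rot: [2.1, 2.336, 0.001]
wrist_force: [-2.0, -1.7, 5.8]
gripper_width: 0.239
grasp_force: 38.9
clock: 11.05
eef_pos: [0.5086, 0.2654, 0.1803]
ee_rot: [2.1, 2.336, 0.001]
wrist_force: [0.6, 0.0, -1.2]
gripper_width: 0.243
grasp_force: 39.3
```

```bash
python3 -m crank '[[0.134,-0.625,0,0,0,0],[0.134,-0.625,0,0,0,0],[0.134,-0.625,0,0,0,0],[0.134,-0.625,0,0,0,0],[0.134,-0.625,0,0,0,0]]'; python3 -m crank '[[0.134,-0.625,0,0,0,0],[0.134,-0.625,0,0,0,0],[0,0,-0.5,0,0,0],[0,0,-0.15,0,0,0],[0,0,0,0,0,0]]'
python3 - <<'E'
from h import *
S=get_image("scene")
cv2.imwrite("pics/p1.png",cv2.resize(S["img"][150:240,160:260],None,fx=6,fy=6,interpolation=cv2.INTER_CUBIC))
print(get_state()["eef_pos"])
E
```

```text
clock: 11.68
eef_pos: [0.5589, 0.0293, 0.1785]
ee_rot: [2.1, 2.336, -0.0]
wrist_force: [0.7, 0.1, -1.6]
gripper_width: 0.241
grasp_force: 39.4
clock: 12.3
eef_pos: [0.5783, -0.0617, 0.1292]
ee_rot: [-2.097, -2.336, 0.001]
wrist_force: [0.5, 0.2, -1.0]
gripper_width: 0.239
grasp_force: 39.4
[ 0.57907478 -0.06158095  0.1303077 ]
```

View pics/p1.png

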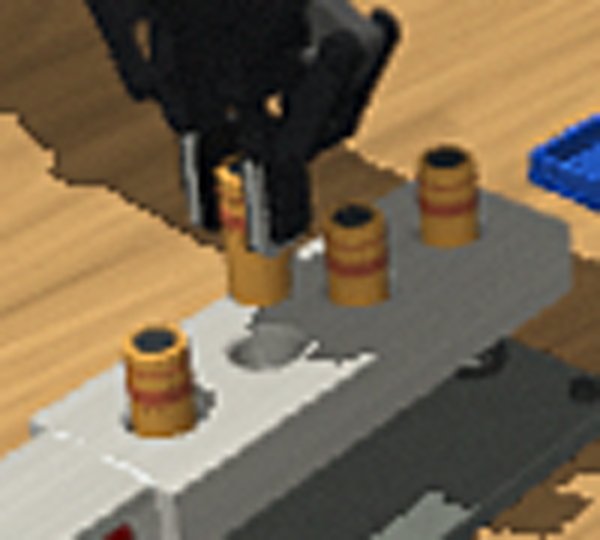

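The new coupling in pocket 2 sits at the same depth as the original ones. The held one is just above pocket 1, with its bottom centre at crop (260,290) and the pocket at (266,350).

Run:
```python
from h import *
np.set_printoptions(precision=4,suppress=True)
S=get_image("scene")
f=lambda c:full(c,(160,150),6)
e=get_state()["eef_pos"]; print(e)
print("p1",ray(S,f((266,350)),.0811),"held",ray(S,f((260,290)),e[2]-.0252), "tops",ray(S,f((354,216)),.1111),ray(S,f((446,158)),.1111),ray(S,f((157,341)),.1111))
```

```text
[ 0.5795 -0.0617  0.1309]
p1 [ 0.5802 -0.0608  0.0811] held [ 0.5793 -0.0603  0.1057] tops [ 0.5729 -0.0109  0.1111] [0.5667 0.04   0.1111] [ 0.5853 -0.109   0.1111]
```

```bash
python3 -m crank '[[0,-0.006,-0.15,0,0,0],[0,0,-0.13,0,0,0],[0,0,-0.07,0,0,0],[0,0,-0.05,0,0,0],[0,0,0,0,0,0]]'
```

```text
clock: 13.02
eef_pos: [0.5788, -0.0633, 0.0994]
ee_rot: [-2.1, -2.336, 0.0]
wrist_force: [0.2, 0.0, -1.7]
gripper_width: 0.242
grasp_force: 39.4
```

```bash
python3 -m crank '[[0,0,-0.05,0,0,0],[0,0,-0.05,0,0,0],[0,0,-0.04,0,0,0],[0,0,0,0,0,0]]'
```

```text
clock: 13.52
eef_pos: [0.5787, -0.0632, 0.0888]
ee_rot: [-2.1, -2.336, 0.001]
wrist_force: [0.3, 0.0, -1.6]
gripper_width: 0.241
grasp_force: 39.4
```

```bash
python3 -m crank '[[0,0,-0.025,0,0,0],[0,0,-0.02,0,0,0],[0,0,0,0,0,0]]'; python3 -m crank '[[0,0,0,0,0,0],[0,0,0,0,0,0],[0,0,0,0,0,0]]' 0.3; python3 -m crank '[[0,0,0.3,0,0,0],[0,0,0.6,0,0,0],[0,0,0.4,0,0,0]]'
python3 -m crank '[[-0.28,-0.63,0,0,0,0],[-0.28,-0.63,0,0,0,0],[-0.28,-0.63,0,0,0,0],[-0.29,-0.63,0,0,0,0],[0,0,0,0,0,0]]' 1
```

```text
clock: 13.9
eef_pos: [0.579, -0.0633, 0.0861]
ee_rot: [2.1, 2.336, 0.0]
wrist_force: [-1.7, 0.2, 4.3]
gripper_width: 0.24
grasp_force: 39.9
clock: 14.28
eef_pos: [0.579, -0.0632, 0.0858]
ee_rot: [-2.101, -2.336, -0.0]
wrist_force: [0.4, -0.0, -0.5]
gripper_width: 0.649
grasp_force: 0.0
clock: 14.65
eef_pos: [0.5795, -0.0631, 0.1853]
ee_rot: [2.1, 2.335, 0.002]
wrist_force: [-0.0, -0.6, 0.3]
gripper_width: 0.656
grasp_force: 0.0
clock: 15.28
eef_pos: [0.4915, -0.2578, 0.1829]
ee_rot: [2.111, 2.327, -0.004]
wrist_force: [0.3, 1.1, 0.2]
gripper_width: 0.999
grasp_force: 0.0
```

```bash
python3 -m crank '[[0,-0.03,-0.6,0,0,0],[0,0,-0.6,0,0,0],[0,0,-0.4,0,0,0],[0,0,-0.12,0,0,0],[0,0,0,0,0,0]]'
python3 - <<'E'
from h import *
S=get_image("scene");T=get_image("top")
a=cv2.resize(S["img"][150:270,70:250],None,fx=4,fy=4,interpolation=cv2.INTER_CUBIC)
cv2.imwrite("pics/h.png",a)
E
```

```text
clock: 15.9
eef_pos: [0.4946, -0.254, 0.0546]
ee_rot: [-2.1, -2.337, -0.001]
wrist_force: [0.2, -0.7, 0.4]
gripper_width: 1.001
grasp_force: 0.0
```

View pics/h.png

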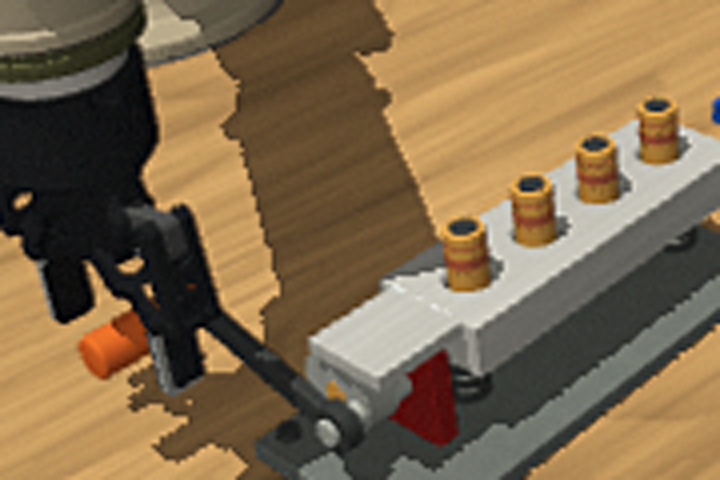

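The picture shows all four couplings seated level, with the fingers either side of the orange handle (about 115,345). I'll grip it and swing the lever along its arc.

```bash
python3 -m crank '[[0,0,0,0,0,0],[0,0,0,0,0,0],[0,0,0,0,0,0],[0,0,0,0,0,0],[0,0,0,0,0,0]]' -1 45; python3 -m crank '[[0,0,0,0,0,0],[0,0,0,0,0,0]]'; python3 -m crank '[[0.061,0.007,0.182,0,0,0],[0.084,0.01,0.172,0,0,0]]'
```

```text
clock: 16.62
eef_pos: [0.4942, -0.2546, 0.0545]
ee_rot: [2.1, 2.336, -0.0]
wrist_force: [-0.6, -0.1, 3.9]
gripper_width: 0.265
grasp_force: 43.9
clock: 16.88
eef_pos: [0.4942, -0.2546, 0.0544]
ee_rot: [2.101, 2.336, -0.0]
wrist_force: [-2.9, 0.0, 5.0]
gripper_width: 0.264
grasp_force: 44.1
clock: 17.12
eef_pos: [0.503, -0.2535, 0.0803]
ee_rot: [-2.099, -2.332, 0.004]
wrist_force: [-6.8, -2.4, -7.9]
gripper_width: 0.265
grasp_force: 44.3
```

```bash
python3 -m crank '[[0.106,0.012,0.16,0,0,0],[0.125,0.015,0.145,0,0,0],[0.143,0.017,0.127,0,0,0]]';python3 -m crank '[[0.159,0.018,0.107,0,0,0],[0.171,0.02,0.085,0,0,0],[0.18,0.021,0.062,0,0,0]]'
```

```text
clock: 17.5
eef_pos: [0.5254, -0.2511, 0.1131]
ee_rot: [-2.096, -2.323, 0.017]
wrist_force: [-37.7, 1.2, 23.4]
gripper_width: 0.264
grasp_force: 45.0
clock: 17.88
eef_pos: [0.5697, -0.2467, 0.1355]
ee_rot: [-2.102, -2.333, 0.006]
wrist_force: [-18.3, -1.4, 23.7]
gripper_width: 0.261
grasp_force: 48.3
```

```bash
python3 -m crank '[[-0.01,0,0.03,0,0,0],[0,0,0,0,0,0]]'; python3 -m crank '[[0.1,0.012,0.03,0,0,0],[0.087,0.01,0.022,0,0,0],[0,0,0,0,0,0]]'
```

```text
clock: 18.12
eef_pos: [0.5706, -0.2464, 0.1356]
ee_rot: [2.101, 2.334, -0.001]
wrist_force: [-3.5, -3.2, 1.7]
gripper_width: 0.265
grasp_force: 46.5
clock: 18.5
eef_pos: [0.5836, -0.2449, 0.1396]
ee_rot: [-2.102, -2.334, 0.004]
wrist_force: [-9.0, -3.1, 6.4]
gripper_width: 0.263
grasp_force: 45.7
```

```bash
python3 -m crank '[[0.1,0.012,0.014,0,0,0],[0.107,0.012,0.007,0,0,0],[0,0,0,0,0,0],[0,0,0,0,0,0]]'
python3 - <<'E'
from h import *
S=get_image("scene");T=get_image("top")
a=cv2.resize(S["img"][150:270,80:240],None,fx=4,fy=4,interpolation=cv2.INTER_CUBIC)
cv2.imwrite("pics/u.png",a)
print({k:get_state()[k] for k in("eef_pos","wrist_force")})
np.set_printoptions(precision=1,suppress=True)
c,s=np.cos(.1152),np.sin(.1152)
L=np.array([[0,-.075,.1111],[0,-.025,.1111],[0,.025,.1111],[0,.075,.1111],[0,-.172,.045],[0,-.172,.155],[0,-.234,.155]])
W=np.c_[.5761+c*L[:,0]-s*L[:,1],-.036+s*L[:,0]+c*L[:,1],L[:,2]]
print((proj(S,W)-[80,150])*4); W[:4,2]+=.0119; print((proj(S,W[:4])-[80,150])*4)
E
```

```text
clock: 19.0
eef_pos: [0.6005, -0.243, 0.1422]
ee_rot: [2.101, 2.333, -0.001]
wrist_force: [-5.7, -3.1, 7.7]
gripper_width: 0.263
grasp_force: 46.0
{'eef_pos': array([ 0.60047322, -0.24294868,  0.14219333]), 'wrist_force': array([-5.62616113, -3.71461377,  8.16462622])}
[[419.9 226.5]
 [489.6 183.1]
 [554.4 142.7]
 [614.7 105.1]
 [288.3 430.2]
 [253.6 243.1]
 [138.9 309.7]]
[[417.4 206.7]
 [487.7 163.7]
 [553.  123.7]
 [613.8  86.6]]
```

View pics/u.png

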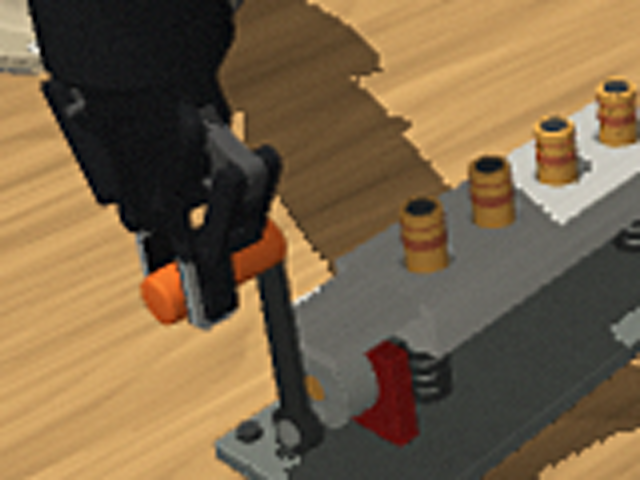

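Coupling tops match the fully raised prediction. I'll check the lever angle numerically from the orange handle's silhouette, using the rest image as reference.

Run:
```python
from h import *
S=get_image("scene");T=get_image("top");im0=cv2.imread("pics/scene0.png")
def mask(im):
    h=cv2.cvtColor(im,cv2.COLOR_BGR2HSV);return cv2.inRange(h,(4,185,90),(14,255,255))
def cyl(d,th,q=(.5761,-.0365,.1152),y0=-.178,y1=-.234):
    c,s=np.cos(q[2]),np.sin(q[2]);P=[]
    for y in(y0,y1):
        for a in np.linspace(0,6.28,24):
            x=-.11*np.cos(th)+.012*np.cos(a);z=.045+.11*np.sin(th)+.012*np.sin(a)
            P.append([q[0]+c*x-s*y,q[1]+s*x+c*y,z])
    return proj(d,P)
for n,d,im in(("rest",S,im0),("now",S,S["img"]),("resttop",T,cv2.imread("pics/top0.png")),("nowtop",T,T["img"])):
    m=mask(im); 
    u=cyl(d,.26 if "rest" in n else 1.571); lo=np.maximum(u.min(0)-15,0).astype(int);hi=(u.max(0)+15).astype(int)
    ys,xs=np.nonzero(m[lo[1]:hi[1],lo[0]:hi[0]])
    if not len(xs): print(n,"none");continue
    xs+=lo[0];ys+=lo[1]
    print(n,len(xs),"obs",xs.min(),xs.max(),ys.min(),ys.max(),"left face row",ys[xs<xs.min()+3].mean())
    for th in ([.26] if "rest" in n else [1.37,1.47,1.57,1.67,1.77]):
        u=cyl(d,th);print("  ",th,u.min(0).round(1),u.max(0).round(1),u[np.argmin(u[:,0])].round(1))
```

```text
rest 368 obs 90 120 220 244 left face row 237.22727272727272
   0.26 [ 85.1 222.2] [116.8 246.8] [ 85.1 237.3]
now 230 obs 115 150 205 230 left face row 222.42105263157896
   1.37 [102.6 203.4] [137.3 230.1] [102.6 219.5]
   1.47 [106.2 204.6] [141.  231.6] [106.2 220.9]
   1.57 [110.  206.4] [145.  233.7] [110.  222.9]
   1.67 [114.  208.8] [149.  236.4] [114.  225.5]
   1.77 [118.1 211.6] [153.2 239.5] [118.1 228.6]
resttop 193 obs 351 374 228 238 left face row 234.11111111111111
   0.26 [354.3 227.1] [375.6 237.8] [354.3 230.9]
nowtop 102 obs 351 364 190 199 left face row 194.88235294117646
   1.37 [355.6 196. ] [378.2 207.3] [355.6 200.3]
   1.47 [355.1 192.1] [377.7 203.4] [355.1 196.4]
   1.57 [354.6 188.1] [377.2 199.4] [354.6 192.4]
   1.67 [354.  184.2] [376.5 195.5] [354.  188.5]
   1.77 [353.3 180.4] [375.7 191.6] [353.3 184.7]
```

The bias in both views is the same at rest and now, and fits a lever angle of 1.57 rad (straight up). The tray's third spare was never touched, so I'm handing in while holding.

```bash
python3 -c "
from plant import *
s=get_state();print(s['eef_pos'],s['wrist_force'],s['grasp_force']);print(finish_job())"
```

```text
[ 0.60043629 -0.24296385  0.14216666] [-5.8230602  -3.03063436  7.54966088] 45.94193458557129
the job is handed in; nothing more can be done
None
```

I put two spare couplings fully down into empty pockets 1 and 2, then swung the lever straight up so the plate is at its highest, and handed the job in still gripping the handle at about 19 s; no verdict came back.

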